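# Clamp the tube rack on the shaker with the ratchet lever

### The arm

A 7-joint arm with a two-finger parallel gripper is mounted at the origin on the work surface. World frame = base frame: x ahead of the robot, y to its left, z up, the work surface at z = 0. Lengths are in m, angles in degrees, forces in N, time in s.
With the tool pointing down it reaches from about 0.425 to 0.875 m from the base axis. Payload 4.7 kg.
Tool frame: the origin (TCP) lies midway between the tips of the shut fingers; the grasp point (between the pads) lies 19 mm behind it; z points along the fingers, y is the direction in which the jaws open and shut (so a half turn about z gives the same grasp; the last joint's range is limited). The gripper opens to 87 mm and grips with 3 to 60 N. Pads are 19 mm wide; open, the fingers measure 117 mm over their backs; the gripper's body (75 mm by 190 mm) begins 51 mm behind the grasp point.
Start: joints at [73.745, 18.392, -4.016, 83.108, 1.295, 78.541, -3.26], TCP at [0.191, -0.621, 0.195] pointing down, gripper open.
Joint ranges: [-163.93, 163.93], [-17.29, 119.83], [-79.2, 71.16], [3.27, 140.29], [-89.18, 269.18], [5.43, 117.66], [-154.24, 154.24]. Speed limits (degrees/s): [147.25, 147.25, 180, 180, 180, 180, 180].

### API

Orientations are given as [roll, pitch, yaw] about the fixed x, y, z axes, in that order (R = Rz(yaw) Ry(pitch) Rx(roll)).
In Python, from cell import env gives the robot as it stands.
- The arm moves only by the tool apply_moves, never from a script. Its argument "targets" is a list of rows, each a list of 2 entries, a list of its own where there are three numbers: the shift along the world's x, y, z in mm, then the turn, a rotation vector about the world's x, y, z in rad. A call has 1 to 8 rows; each row is the pose to reach, as a shift and turn from the pose commanded when the call began; what a row does not reach only later rows make up. A row lasts 1/10 s, in which the tool goes at most 50 mm and 8.59 degrees, less where a joint would pass 70% of its speed; a pose out of reach is approached as far as the arm can. A call with a gripper value outside its range is refused whole. "hand" is the finger opening in mm, from 0 to 87, set as the call begins (left out, the last holds). The fingers move at their own pace and stop on an object; "squeeze" is the grip in N (left out, the last holds). Time passes only in rows, so rows that repeat a pose let the fingers close. It gives the time, the measured TCP pose, the force and the opening at its end, in the units of the state.
- env.get_obs(): the state, without advancing time (a new reading comes with each control period).
- env.read_camera(name): name is "scene" or "top" or "wrist"; returns a dict with "image" (384x512x3 uint8, red, green, blue), "camera_matrix" (3x3 intrinsics, pixels), "camera_from_world" (4x4, takes a point from world to camera coordinates); the wrist camera has in their place "mount" (4x4, takes a point from camera to tool coordinates, whose origin is the TCP and whose axes are the flange's). Camera axes: x right, y down, z forward; pixel columns grow to the right and rows downward; lengths in m; the calibration is good to about 2 mm. The wrist camera is an equidistant fisheye: a pixel r from the principal point sees the ray r / f radians off the axis. A picture is of the moment at which its call begins: read the wrist's pose just before it. There is no depth.
- env.sign_off(): hands the job in, once; it reports no verdict.
Trained networks look in a picture, given as the dict that the camera call returned (one of the last four; its "shot" number tells which), for a name from the list of things; names that differ only in an ending like _2 or _b are one class to them, and where a whole thing is asked for, a point or a joint stands for the part that bears it (a point fixed in the world has none). Each returns a list of dicts, best first, with "conf" (0 to 1); they miss things now and then, are a little off and sometimes report something else, mostly with a low value. They report only what shows in the picture. A call takes as long as a camera call.
- env.regions_of(picture, target): "region" (384x512 bool, what is visible of it) and "rect" ([left, top, right, bottom] in pixels, round what is visible of it).
The state is a dict: "time_s": time; "qpos": joint angles; "joint_velocities": joint speeds; "effort": joint torques, N m; "tool_pos": TCP position; "tool_rot": TCP orientation; "force": force on the tool from outside, world axes, zero at the start; "wrist_torque": the same for the moment, N m; "grip_width": finger opening in m.
Only numpy, scipy, OpenCV 4.12 (cv2) and the standard library are available. Lean on these libraries where they do the work, as an engineer would, in place of code of your own. Each camera call takes 0.05 s, during which the arm holds its last target. There are 200 camera calls.

### The job

The rack of tubes on the shaker is still loose: draw its hold-down claw down firmly on the rack's foot by turning the black clamping lever clockwise. The rack leaves the lever too little room to do it in one turn, so lift the lever off its serrations, swing it back, let it drop into them again and turn on until the claw holds firmly, but not so hard that the foot is crushed. Leave the lever seated on its serrations, the rack sitting in its tray and the things on the bench where they are.

Things in the scene. Friction and masses are not known exactly. Their poses are not given: they have to be found in the camera images.
- shaker: Bench-top orbital shaker, fixed; white housing with a square aluminium platform 290 x 300 mm whose top is 100 mm above the bench. Origin: centre of its underside at bench level. x points to the side on which the clamping lever stands, y along the rack, z up.
- spindle (a point): Point on the vertical axis of the clamping spindle at the platform's top surface, 20 mm along x from the platform's centre; axes as the shaker's. The lever's hub (black cone, 38 mm across, top 71 mm above this point at first) turns about this axis.
- lever_grip (a point): Grip point on the lever's arm, 78 mm from the spindle axis, 74 mm above the platform at first (lever down); x points outwards along the arm. The arm there is a black round bar 16 mm thick, nearly level (rises 6 deg outwards), ending in a 19 mm ball 92 mm from the axis; below it is free down to the platform. Pinch it across from above, 55 to 90 mm from the axis.
- screw (a joint): Turn of the nut under the lever, rad; grows clockwise from above (tightening), drawing claw, nut and lever down 2.5 mm per rad; stays where left. Turning takes 0.42 N m about the spindle while the claw is clear (5.4 N at the grip point), climbing within 0.3 rad once it bears: 0.62 to 0.75 N m (8 to 9.6 N) is firm, 0.85 (11 N) crushes. At first 1.1 to 2.1 rad short of firm, unseen, varying.
- lever (a joint): Angle of the lever relative to the nut, rad; 0 at the start, falls as the lifted lever swings back (counter-clockwise from above). It seats at multiples of 0.524 rad (12 serrations) with 0.065 rad play each way, and between them rides 3.8 mm high until turned on. It starts 40 to 65 deg clockwise of the shaker's x and would strike the rack at about 110 deg to either side of x.
- lever_lift (a joint): Height of the lever above its seat, m: 0 down in the serrations (the nut then turns with it, both ways), free of them above 0.004, end stop at 0.009. A spring presses it down with 4.5 N when down, 6.8 N at the stop; the lever weighs 0.9 N.
- claw: Steel hold-down claw on the spindle between hub and platform, 34 mm wide, 76 mm long, its nose over the rack's foot; moves only up and down, with the nut. Origin: on the spindle axis at bench level as built (moves down as the claw does); axes as the shaker's.
- rack: Loose blue plastic rack with 32 capped tubes, 0.85 kg: foot plate 132 x 230 x 10 mm, upper tier 104 x 216 mm, cap tops 75 mm above its underside (180 mm above the bench). Origin: centre of its underside; y along its length. The claw bears on the 14 mm wide edge of the foot on its +x side. It sits with about 2 mm of play in a shallow aluminium tray fixed to the platform.
- wash_bottle: White bottle, 60 mm across, 150 mm high, standing on the bench beside the shaker. Origin: centre of its underside. A bystander.
- tip_box: Yellow box with a clear lid, 88 x 123 x 61 mm, on the bench beside the shaker. Origin: centre of its underside. A bystander.
- tape_roll: Roll of blue tape lying flat on the bench in front of the shaker, 96 mm across, 25 mm high. Origin: centre of its underside. A bystander.

How it is judged:
By the outcome, as a careful person would: the job done as asked, in the order asked, and still so for the second after the job is handed in, with the robot touching nothing.
It also fails if it takes over 58 s, if anything falls off the work surface, if the arm or the gripper's body presses on something with over 40 N, if the wrist force passes 120 N, or if a joint passes its speed limit or range.

## Working session

There is one attempt and no reset: what is moved stays moved. The work goes in short steps, Python scripts to look and compute and a tool call to move; the robot and the scene stay as the last step left them, time stands still between calls to the robot, and variables do not carry over. Pictures are saved under pics/ and viewed, about 8 in all and at most 12, crops included, and the job is handed in when it is done.

Besides the shell and the picture viewer there is one more tool, called as name(argument=value, ...), one argument or row to a line, values as JSON. apply_moves: Moves the arm, as the interface text tells. Its arguments: {"type":"object","properties":{"targets":{"type":"array","items":{"type":"array"}},"hand":{"type":"number"},"squeeze":{"type":"number"}},"required":["targets"]}

```bash
mkdir -p pics; ls
cat > h.py <<'E'
import numpy as np, cv2
from cell import env
def save(p,n,crop=None,s=1):
    im=p["image"][:,:,::-1]
    if crop: im=im[crop[1]:crop[3],crop[0]:crop[2]]
    cv2.imwrite("pics/"+n,cv2.resize(im,None,fx=s,fy=s,interpolation=cv2.INTER_CUBIC))
def proj(p,X):
    T=p["camera_from_world"];K=p["camera_matrix"];c=T[:3,:3]@np.asarray(X,float)+T[:3,3];c=K@c;return c[:2]/c[2]
def atz(p,uv,z):
    T=np.array(p["camera_from_world"]);K=np.array(p["camera_matrix"])
    d=T[:3,:3].T@np.linalg.solve(K,[uv[0],uv[1],1]);o=-T[:3,:3].T@T[:3,3]
    return o+d*(z-o[2])/d[2]
E
python3 - <<'E'
from h import *
o=env.get_obs();print({k:np.round(v,3) for k,v in o.items()})
a=env.read_camera("scene");b=env.read_camera("top")
im=np.hstack([a["image"],b["image"]]);
save(a,"s1.png");save(b,"t1.png",s=1.5)
for p,n in((a,"scene"),(b,"top")):
    for t in("shaker","lever","claw","rack","wash_bottle","tip_box","tape_roll"):
        for r in env.regions_of(p,t)[:2]:
            ys,xs=np.nonzero(r["region"]);print(n,t,round(r["conf"],2),r["rect"],len(xs),xs.mean().round(1),ys.mean().round(1))
    print(np.round(p["camera_from_world"],3),np.round(p["camera_matrix"],1))
E
```

```text
pics
{'time_s': np.float64(0.0), 'qpos': array([73.746, 18.437, -4.015, 83.176,  1.295, 78.538, -3.261]), 'joint_velocities': array([ 0.042, -0.037,  0.009, -0.071, -0.084,  0.062,  0.074]), 'effort': array([ 1.0000e-03, -4.9128e+01, -4.0300e-01, -3.1253e+01, -6.4000e-02,
        4.4000e-02,  0.0000e+00]), 'tool_pos': array([ 0.19 , -0.621,  0.194]), 'tool_rot': array([-1.79894e+02,  5.00000e-03,  1.70630e+01]), 'force': array([ 0.043,  1.103, -0.065]), 'wrist_torque': array([0.017, 0.029, 0.035]), 'grip_width': np.float64(0.087)}
scene shaker 0.6 [157.2, 108.5, 299.1, 225.3] 8402 227.4 178.0
scene lever 0.63 [185.5, 137.9, 237.4, 158.1] 436 214.0 148.9
scene lever 0.53 [189.7, 138.6, 239.4, 157.3] 426 215.8 148.4
scene claw 0.63 [190.7, 142.7, 238.8, 168.0] 665 219.9 151.9
scene rack 0.79 [188.4, 95.1, 286.8, 159.8] 4334 239.1 126.2
scene wash_bottle 0.6 [299.1, 174.3, 327.5, 222.4] 886 311.5 198.9
scene tip_box 0.6 [109.9, 131.8, 169.5, 179.0] 1683 143.0 152.5
scene tape_roll 0.65 [182.2, 227.5, 219.9, 264.9] 662 200.5 245.4
scene tape_roll 0.52 [189.8, 138.1, 235.9, 158.3] 352 215.7 148.8
[[-0.237  0.971 -0.008  0.11 ]
 [ 0.804  0.192 -0.562 -0.427]
 [-0.545 -0.14  -0.827  1.351]
 [ 0.     0.     0.     1.   ]] [[392.9   0.  256.1]
 [  0.  392.9 191.9]
 [  0.    0.    1. ]]
top lever 0.51 [290.8, 201.0, 323.4, 233.2] 263 305.5 216.2
top claw 0.61 [287.7, 203.2, 325.5, 235.7] 430 300.5 220.4
top rack 0.76 [253.7, 228.9, 338.7, 283.9] 3699 296.4 256.0
top wash_bottle 0.88 [212.0, 205.1, 234.8, 219.6] 346 221.5 212.8
top tip_box 0.58 [355.2, 209.4, 406.0, 245.7] 1316 378.1 228.9
top tip_box 0.18 [287.0, 201.7, 325.6, 235.2] 518 300.6 219.3
top tape_roll 0.69 [281.5, 146.5, 312.0, 178.5] 323 297.1 160.1
[[-0.025 -0.999 -0.034  0.078]
 [-0.996  0.028 -0.089  0.623]
 [ 0.09   0.031 -0.995  1.079]
 [ 0.     0.     0.     1.   ]] [[348.9   0.  254.5]
 [  0.  348.9 191.2]
 [  0.    0.    1. ]]
```

```bash
python3 - <<'E'
import cv2,numpy as np
s=cv2.imread("pics/s1.png");t=cv2.imread("pics/t1.png")
a=cv2.resize(s[80:280,100:340],(800,600)[0:2] and (400,333),interpolation=2)
T=cv2.resize(t,(512,384))
b=cv2.resize(T[130:300,200:420],(400,309),interpolation=2)
c=np.zeros((333,800,3),np.uint8);c[:333,:400]=a;c[:309,400:]=b
cv2.imwrite("pics/c1.png",c)
E
python3 - <<'E'
from h import *
b=env.read_camera("top");save(b,"t2.png",(250,180,350,290),6)
E
```

```text
(no output)
```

View pics/c1.png

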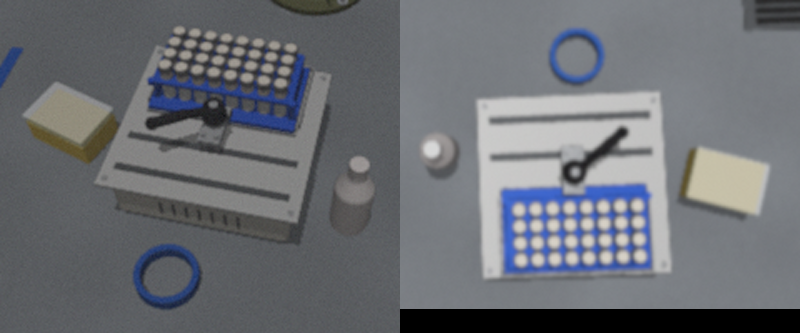

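View pics/t2.png

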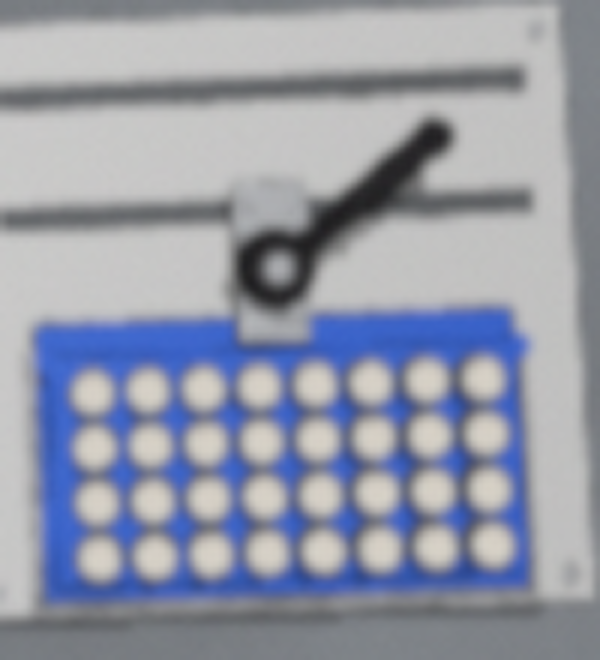

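The scene view shows the lever's hub at about (228,143) and its ball at (191,154). In the top view the hub is at (296,225) and the ball at (322,203). The rack is on the robot's side of the spindle, so shaker x is roughly world +x.

Run:
```python
from h import *
a=env.read_camera("scene");b=env.read_camera("top")
def tri(ua,ub):
    A=[];
    for p,u in((a,ua),(b,ub)):
        P=np.array(p["camera_matrix"])@np.array(p["camera_from_world"])[:3]
        A+= [u[0]*P[2]-P[0],u[1]*P[2]-P[1]]
    x=np.linalg.svd(A)[2][-1];return x[:3]/x[3]
print("hub tri",tri((227.8,143),(295.8,224.7)),"ball tri",tri((191.2,153.8),(322.3,202.7)))
h=atz(b,(295.8,224.7),.171);bl=atz(b,(322.3,202.7),.1755)
print("hub",h,"ball",bl,np.linalg.norm((bl-h)[:2]),np.degrees(np.arctan2(*(bl-h)[1::-1])))
c=[atz(b,(250+x/6,180+y/6),.1) for x,y in((553,8),(595,600))]
print("corners R",c,np.linalg.norm(c[0]-c[1]),np.degrees(np.arctan2(*(c[0]-c[1])[1::-1])))
# rack caps: row ends
r1=atz(b,(250+93/6,180+393/6),.18);r2=atz(b,(250+482/6,180+380/6),.18);print("caps row",r1,r2,np.degrees(np.arctan2(*(r1-r2)[1::-1])))
for t in ("lever","claw"):
    for p in(a,b):
        for r in env.regions_of(p,t)[:1]:print(t,r["conf"],r["rect"])
```

```text
hub tri [ 0.51711188 -0.05459544  0.16959153] ball tri [ 0.57462394 -0.12677076  0.17680488]
hub [ 0.5169425  -0.05383964  0.171     ] ball [ 0.57489884 -0.12760835  0.1755    ] 0.09381236896321721 -51.84507005857753
corners R [array([ 0.64040635, -0.20074901,  0.1       ]), array([ 0.35416906, -0.20721421,  0.1       ])] 0.28631029037075717 1.2939117822053918
caps row [0.46315995 0.03041646 0.18      ] [ 0.46494983 -0.14370135  0.18      ] 90.5889640742307
lever 0.86 [190.1, 137.6, 237.0, 157.1]
lever 0.78 [288.7, 197.7, 326.2, 234.0]
claw 0.74 [189.4, 139.1, 238.4, 167.9]
claw 0.7 [289.6, 202.0, 324.1, 236.1]
```

apply_moves(
  targets=[
    [[0, 0, 45], [0, 0, 0.14]],
    [[28, 38, 75], [0, 0, 0.28]],
    [[56, 76, 85], [0, 0, 0.42]],
    [[84, 115, 85], [0, 0, 0.56]],
    [[112, 154, 85], [0, 0, 0.7]],
    [[140, 192, 85], [0, 0, 0.84]],
    [[168, 231, 85], [0, 0, 0.98]],
    [[196, 270, 85], [0, 0, 1.12]],
  ],
  hand=50,
)

```text
time_s: 1.95
tool_pos: [0.3875, -0.3497, 0.2803]
tool_rot: [180.0, 0.0, 81.6]
force: [-0.0, 0.0, -0.0]
grip_width: 0.0503
```

apply_moves(
  targets=[
    [[29, 40, 0], [0, 0, 0.136]],
    [[58, 80, 0], [0, 0, 0.272]],
    [[87, 120, 0], [0, 0, 0.408]],
    [[116, 160, 0], [0, 0, 0.544]],
    [[145, 200, 0], [0, 0, 0.68]],
    [[174, 239, 0], [0, 0, 0.813]],
    [[174, 239, 0], [0, 0, 0.813]],
  ],
)

```text
time_s: 2.65
tool_pos: [0.5635, -0.1035, 0.2801]
tool_rot: [179.7, -0.1, 128.7]
force: [0.3, -0.1, 0.4]
grip_width: 0.05
```

Run:
```python
from h import *
o=env.get_obs();print(o["tool_pos"],o["tool_rot"],np.round(o["qpos"],1),o["force"],o["wrist_torque"])
w=env.read_camera("wrist");print(np.round(w["mount"],3),np.round(w["camera_matrix"],1))
save(w,"w1.png",s=1.5)
a=env.read_camera("scene");
# undistort hub in wrist: project expected points
from scipy.spatial.transform import Rotation as R
Rw=R.from_euler("xyz",o["tool_rot"],degrees=True).as_matrix()
def wp(X):
    t=Rw.T@(np.array(X)-o["tool_pos"]);M=w["mount"];c=M[:3,:3].T@(t-M[:3,3]);th=np.arctan2(np.hypot(c[0],c[1]),c[2]);K=w["camera_matrix"]
    return np.array([K[0,2],K[1,2]])+K[0,0]*th*c[:2]/np.hypot(c[0],c[1])
print("hub",wp([.5169,-.054,.171])*1.5,"ball",wp([.5169+.092*np.cos(np.radians(-51.8)),-.054+.092*np.sin(np.radians(-51.8)),.1755])*1.5)
```

```text
[ 0.56353985 -0.10350208  0.28013234] [ 1.79717292e+02 -1.45823239e-01  1.28655841e+02] [ 41.7  10.3 -38.7  85.6   6.1  86.3  41.7] [ 0.26750497 -0.10491624  0.38652212] [-0.02680411 -0.15255004 -0.02646035]
[[ 0.    -0.956 -0.292  0.08 ]
 [ 1.     0.     0.    -0.001]
 [-0.    -0.292  0.956 -0.189]
 [ 0.     0.     0.     1.   ]] [[297.3   0.  261.7]
 [  0.  297.3 193.6]
 [  0.    0.    1. ]]
hub [384.1173689  176.56088034] ball [383.50658478 310.38153213]
```

View pics/w1.png

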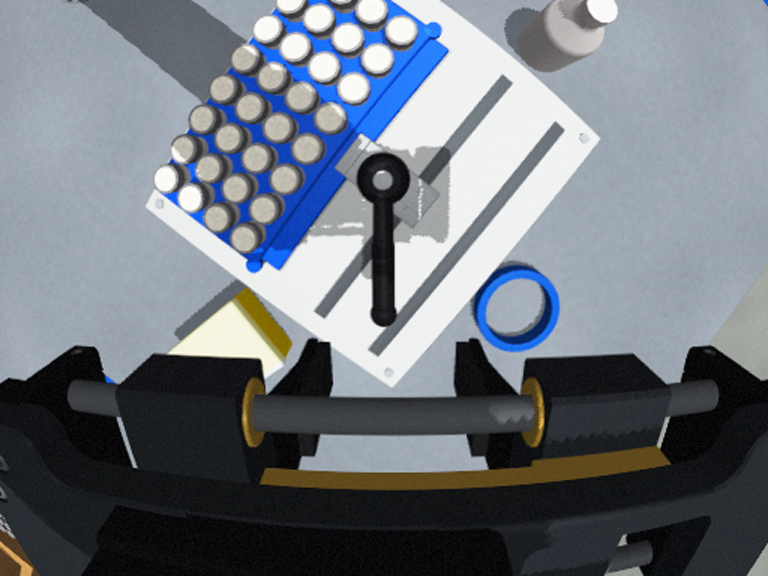

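The wrist view shows the hub at (384,179), the ball at (383,316) and the arm running straight down the picture between the fingers. That agrees with the prediction to within a few px.

```bash
cat >> h.py <<'E'
from scipy.spatial.transform import Rotation as R
def wproj(w,o,X):
    Rw=R.from_euler("xyz",o["tool_rot"],degrees=True).as_matrix()
    t=Rw.T@(np.array(X)-o["tool_pos"]);M=w["mount"];c=M[:3,:3].T@(t-M[:3,3]);th=np.arctan2(np.hypot(c[0],c[1]),c[2]);K=w["camera_matrix"]
    return np.array([K[0,2],K[1,2]])+K[0,0]*th*c[:2]/np.hypot(c[0],c[1])
def wray(w,o,uv,z):
    Rw=R.from_euler("xyz",o["tool_rot"],degrees=True).as_matrix()
    K=w["camera_matrix"];d=(np.array(uv)-[K[0,2],K[1,2]])/K[0,0];th=np.hypot(*d);v=np.append(np.sin(th)*d/th,np.cos(th))
    M=w["mount"];v=Rw@M[:3,:3]@v;p=Rw@M[:3,3]+o["tool_pos"];return p+v*(z-p[2])/v[2]
E
python3 - <<'E'
from h import *
env.read_camera("top")
o=env.get_obs();print(o["time_s"],o["tool_pos"],o["tool_rot"],np.round(o["qpos"],1),o["force"],o["wrist_torque"])
w=env.read_camera("wrist");save(w,"w2.png",(200,80,320,230),4)
g=cv2.cvtColor(w["image"],cv2.COLOR_RGB2GRAY)
for y in range(105,225,6):
    xs=np.nonzero((g[y,225:290]<45))[0]+225;print(y,(xs.min(),xs.max(),xs.mean().round(1),len(xs)) if len(xs) else None,end=" ")
print(wproj(w,o,[.5169,-.054,.171]),wray(w,o,(254.7,119),.171),wray(w,o,(255.5,210.5),.1755))
E
```

```text
2.8 [ 0.56046324 -0.11303793  0.2798094 ] [-1.79957049e+02  9.26120502e-03  1.27768611e+02] [ 42.1  10.1 -38.2  85.7   6.3  86.4  41.7] [ 0.55602295 -0.51231135  0.00668788] [-0.04016723 -0.14258939  0.09030987]
105 (np.int64(225), np.int64(277), np.float64(260.0), 24) 111 (np.int64(246), np.int64(280), np.float64(263.0), 22) 117 (np.int64(246), np.int64(279), np.float64(262.2), 21) 123 (np.int64(250), np.int64(277), np.float64(263.5), 28) 129 (np.int64(256), np.int64(270), np.float64(263.0), 15) 135 (np.int64(258), np.int64(269), np.float64(263.5), 12) 141 (np.int64(258), np.int64(270), np.float64(264.0), 13) 147 (np.int64(258), np.int64(270), np.float64(264.0), 13) 153 (np.int64(257), np.int64(270), np.float64(263.5), 14) 159 (np.int64(256), np.int64(271), np.float64(263.5), 16) 165 (np.int64(256), np.int64(271), np.float64(263.5), 16) 171 (np.int64(257), np.int64(271), np.float64(264.0), 15) 177 (np.int64(258), np.int64(271), np.float64(264.5), 14) 183 (np.int64(258), np.int64(271), np.float64(264.5), 14) 189 (np.int64(258), np.int64(271), np.float64(264.5), 14) 195 (np.int64(258), np.int64(271), np.float64(264.5), 14) 201 (np.int64(257), np.int64(272), np.float64(264.5), 16) 207 (np.int64(258), np.int64(272), np.float64(265.0), 15) 213 None 219 None [263.96904784 111.87667665] [ 0.51400392 -0.06527056  0.171     ] [ 0.57232034 -0.13979255  0.1755    ]
```

View pics/w2.png

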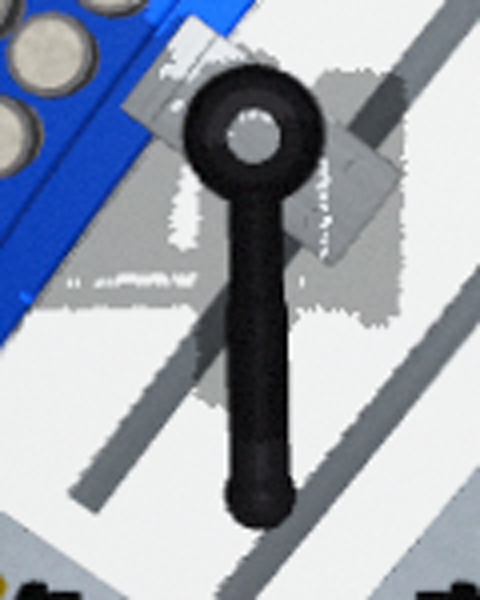

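apply_moves(
  targets=[
    [[0, 0, 0], [0, 0, 0]],
    [[0, 0, 0], [0, 0, 0]],
    [[0, 0, 0], [0, 0, 0]],
    [[0, 0, 0], [0, 0, 0]],
  ],
)

```text
time_s: 3.25
tool_pos: [0.5605, -0.113, 0.2801]
tool_rot: [180.0, 0.0, 127.8]
force: [-0.6, -0.2, 0.4]
grip_width: 0.0501
```

Run:
```python
from h import *
for k in range(3):
    o=env.get_obs();print(o["time_s"],o["tool_pos"],o["tool_rot"],o["force"],o["wrist_torque"])
    w=env.read_camera("wrist")
    g=cv2.cvtColor(w["image"],cv2.COLOR_RGB2GRAY)
    m=(g<60).astype(np.uint8);m[:90]=0;m[215:]=0;m[:,:235]=0;m[:,300:]=0
    n,l,st,_=cv2.connectedComponentsWithStats(m);i=1+np.argmax(st[1:,4]);x,y,ww,hh,_=st[i]
    # hub: ring top part; ball: bottom
    hub=np.array([x+ww/2-.5,y+ww/2-.5]);row=np.nonzero(l[y+hh-8]==i)[0]
    ball=np.array([row.mean(),y+hh-8.5])
    H=wray(w,o,hub,.171);B=wray(w,o,ball,.1755);d=(B-H)[:2]
    print(st[i],hub,ball,H,B,np.hypot(*d),np.degrees(np.arctan2(d[1],d[0])))
```

```text
3.25 [ 0.56051139 -0.11295343  0.28007917] [1.79999976e+02 1.64600898e-02 1.27754905e+02] [-0.6167529  -0.18022026  0.35754527] [ 0.03701905 -0.13940875  0.02361461]
[ 246   96   35  116 1974] [263. 113.] [265.  203.5] [ 0.51697258 -0.05534861  0.171     ] [ 0.5755968  -0.12749298  0.1755    ] 0.09296026024394313 -50.90283544325067
3.3 [ 0.56055753 -0.11280602  0.2800893 ] [1.79998162e+02 1.54307720e-02 1.27772416e+02] [-0.13904261  0.60233731 -0.58273683] [ 0.02511569 -0.1154605  -0.03055833]
[ 245   96   36  116 1968] [262.5 113.5] [264.5 203.5] [ 0.51691878 -0.05591138  0.171     ] [ 0.57523818 -0.12765978  0.1755    ] 0.09246072372729801 -50.894680436686095
3.35 [ 0.56063511 -0.1126091   0.28008264] [1.79993899e+02 1.45866256e-02 1.27794565e+02] [ 0.86359492  0.39834405 -0.33370889] [ 0.02882866 -0.15991506 -0.00168537]
[ 246   96   34  116 1964] [262.5 112.5] [264.  203.5] [ 0.51636411 -0.05493243  0.171     ] [ 0.57491262 -0.12776927  0.1755    ] 0.09345123083752001 -51.206601706406836
```

apply_moves(
  targets=[
    [[0.5, 0, -45], [0, 0, 0.015]],
    [[0.5, 0, -85], [0, 0, 0.015]],
    [[0.5, 0, -110], [0, 0, 0.015]],
    [[0.5, 0, -124], [0, 0, 0.015]],
    [[0.5, 0, -125], [0, 0, 0.015]],
    [[0.5, 0, -125], [0, 0, 0.015]],
    [[0.5, 0, -125], [0, 0, 0.015]],
  ],
)

```text
time_s: 4.1
tool_pos: [0.5625, -0.1125, 0.1568]
tool_rot: [179.9, 0.1, 128.7]
force: [0.7, 0.4, 0.3]
grip_width: 0.05
```

apply_moves(
  targets=[
    [[0, 0, 0], [0, 0, 0]],
    [[0, 0, 0], [0, 0, 0]],
    [[0, 0, 0], [0, 0, 0]],
    [[0, 0, 0], [0, 0, 0]],
    [[0, 0, 0], [0, 0, 0]],
    [[0, 0, 0], [0, 0, 0]],
  ],
  hand=10,
  squeeze=10,
)

```text
time_s: 4.7
tool_pos: [0.5612, -0.1124, 0.155]
tool_rot: [180.0, -0.0, 128.7]
force: [-0.5, -0.0, -0.8]
grip_width: 0.0128
```

```bash
cat >> h.py <<'E'
C=np.array([.5168,-.0550])
def st():
    o=env.get_obs();p=np.array(o["tool_pos"]);d=p[:2]-C;f=np.array(o["force"]);m=np.array(o["wrist_torque"])
    t=d[0]*f[1]-d[1]*f[0]
    print("t%.2f"%o["time_s"],"p",np.round(p*1e3,1),"rot",np.round(o["tool_rot"],1),"r %.1f phi %.2f"%(np.hypot(*d)*1e3,np.degrees(np.arctan2(d[1],d[0]))),"f",np.round(f,2),"m",np.round(m,3),"tauF %.3f tau %.3f"%(t,t+m[2]),"w %.1f"%(o["grip_width"]*1e3),"q",np.round(o["qpos"]).astype(int))
E
python3 -c "
from h import *
st()"
```

```text
t4.70 p [ 561.2 -112.4  155. ] rot [180.   -0.  128.7] r 72.6 phi -52.31 f [-0.47 -0.02 -0.84] m [ 0.049 -0.165 -0.024] tauF -0.028 tau -0.052 w 12.8 q [ 42  14 -38  97   9  73  41]
```

apply_moves(
  targets=[
    [[0, 0, 0], [0, 0, 0]],
    [[0, 0, 0], [0, 0, 0]],
  ],
)

```text
time_s: 4.9
tool_pos: [0.5612, -0.1124, 0.155]
tool_rot: [180.0, 0.0, 128.7]
force: [0.4, -0.0, -0.2]
grip_width: 0.0102
```

Run:
```python
from h import *
st()
w=env.read_camera("wrist");save(w,"w3.png",(120,60,400,280),2.5)
```

```text
t4.90 p [ 561.2 -112.4  155. ] rot [180.    0.  128.7] r 72.6 phi -52.30 f [ 0.45 -0.01 -0.24] m [-0.001 -0.135 -0.002] tauF 0.025 tau 0.023 w 10.2 q [ 42  14 -38  97   9  73  41]
```

View pics/w3.png

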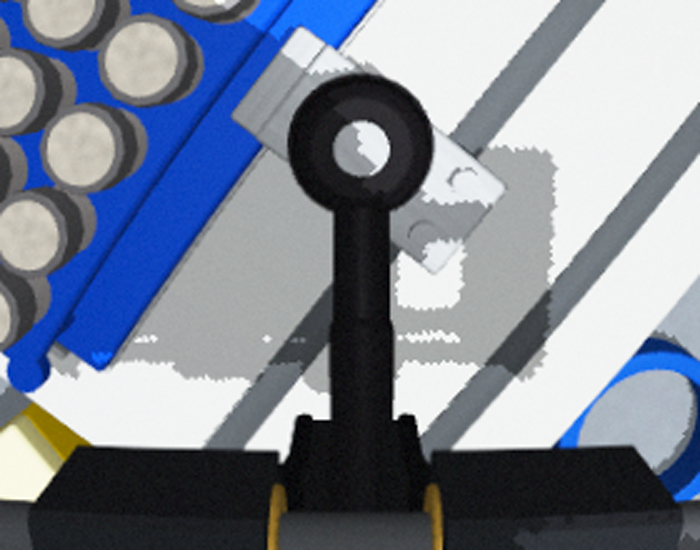

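The picture shows the fingers either side of the arm, near (300,430) and (410,430), but the reading of 10.2 mm is less than the 16 mm bar. I'll command the hand fully shut to see where the fingers stop.

apply_moves(
  targets=[
    [[0, 0, 0], [0, 0, 0]],
    [[0, 0, 0], [0, 0, 0]],
    [[0, 0, 0], [0, 0, 0]],
  ],
  hand=0,
  squeeze=15,
)

```text
time_s: 5.25
tool_pos: [0.5612, -0.1124, 0.155]
tool_rot: [180.0, 0.0, 128.7]
force: [0.1, -0.1, 1.0]
grip_width: 0.0009
```

Run:
```python
from h import *
st()
w=env.read_camera("wrist");save(w,"w4.png",(180,150,340,260),5)
```

```text
t5.25 p [ 561.2 -112.4  155. ] rot [180.    0.  128.7] r 72.6 phi -52.26 f [ 0.06 -0.09  0.98] m [ 0.044 -0.158 -0.025] tauF -0.000 tau -0.025 w 0.9 q [ 42  14 -38  97   9  73  41]
```

View pics/w4.png

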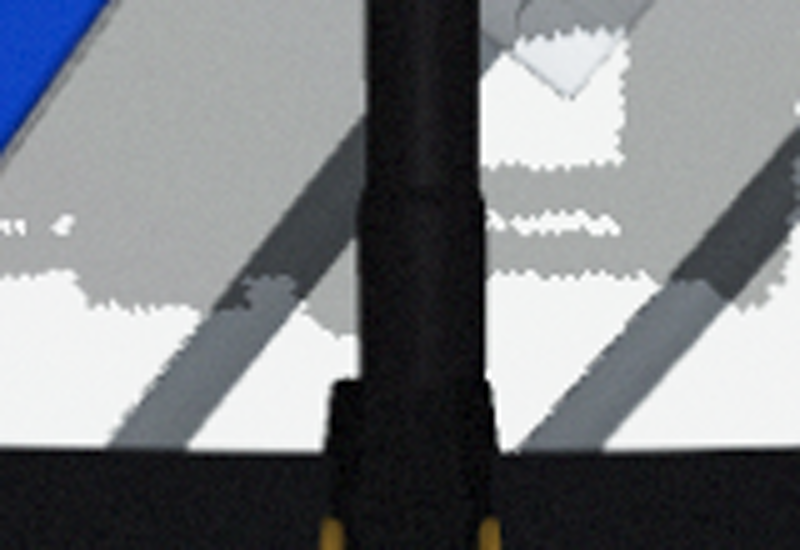

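Run:
```python
from h import *
o=env.get_obs();w=env.read_camera("wrist")
u=np.array([np.cos(np.radians(-51.3)),np.sin(np.radians(-51.3))])
for r,z in((0,.171),(55,.172),(72,.174),(92,.1755)):
    print(r,wproj(w,o,[*(C+u*r/1e3),z]))
p=np.array(o["tool_pos"]);yw=np.radians(o["tool_rot"][2])
for dz in(0,.019,.04): print("tcp+",dz,wproj(w,o,p+[0,0,dz]))
save(w,"w5.png",(160,60,370,384),1.8)
a=env.read_camera("scene");save(a,"s5.png",(150,90,300,200),5)
```

```text
0 [264.53867355 117.77566179]
55 [264.37164496 208.54142836]
72 [264.3171672  234.99328911]
92 [264.22972463 263.56500862]
tcp+ 0 [262.35393643 224.1648485 ]
tcp+ 0.019 [262.4252919  235.85210944]
tcp+ 0.04 [262.52024197 251.53433315]
```

View pics/s5.png

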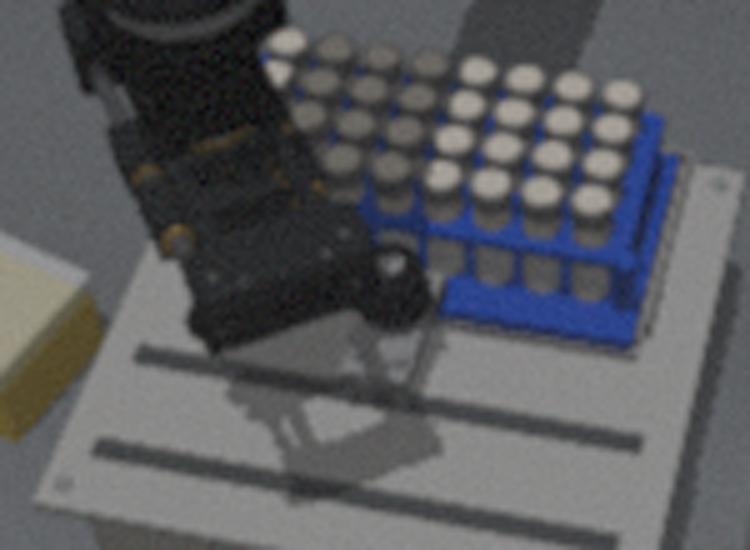

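Something disagrees here. The fingers shut to 0.9 mm without touching the bar, and in the wrist pictures their tips look about 25–30 mm further back than the stated TCP. I'll open them and measure where the tips really are.

apply_moves(
  targets=[
    [[0, 0, 0], [0, 0, 0]],
    [[0, 0, 0], [0, 0, 0]],
    [[0, 0, 0], [0, 0, 0]],
    [[0, 0, 0], [0, 0, 0]],
    [[0, 0, 0], [0, 0, 0]],
    [[0, 0, 0], [0, 0, 0]],
    [[0, 0, 0], [0, 0, 0]],
    [[0, 0, 0], [0, 0, 0]],
  ],
  hand=44,
)

```text
time_s: 6.2
tool_pos: [0.5612, -0.1124, 0.155]
tool_rot: [180.0, 0.0, 128.7]
force: [-0.5, -1.4, 0.3]
grip_width: 0.0432
```

Run:
```python
from h import *
st();o=env.get_obs()
w=env.read_camera("wrist");save(w,"w6.png",(190,170,340,290),5)
# predicted near-face inner tip corners for various tip setbacks
p=np.array(o["tool_pos"]);y=np.radians(o["tool_rot"][2]);tx=np.array([np.cos(y),np.sin(y),0]);ty=np.array([np.sin(y),-np.cos(y),0])
for s in(0,.01,.02,.03):
    print(s,[((wproj(w,o,p+tx*.0095+ty*k*.022+[0,0,s]))-[190,170])*5 for k in(-1,1)])
```

```text
t6.20 p [ 561.2 -112.4  155. ] rot [180.    0.  128.7] r 72.6 phi -52.27 f [-0.49 -1.39  0.32] m [ 0.018 -0.141  0.043] tauF -0.090 tau -0.047 w 43.2 q [ 42  14 -38  97   9  73  41]
0 [array([200.19317068, 205.92971124]), array([523.39634854, 205.94857227])]
0.01 [array([192.51625556, 232.69429369]), array([531.42432306, 232.70115338])]
0.02 [array([184.10195021, 262.15496889]), array([540.22253234, 262.14606328])]
0.03 [array([174.84726662, 294.71151964]), array([549.89835409, 294.68190687])]
```

View pics/w6.png

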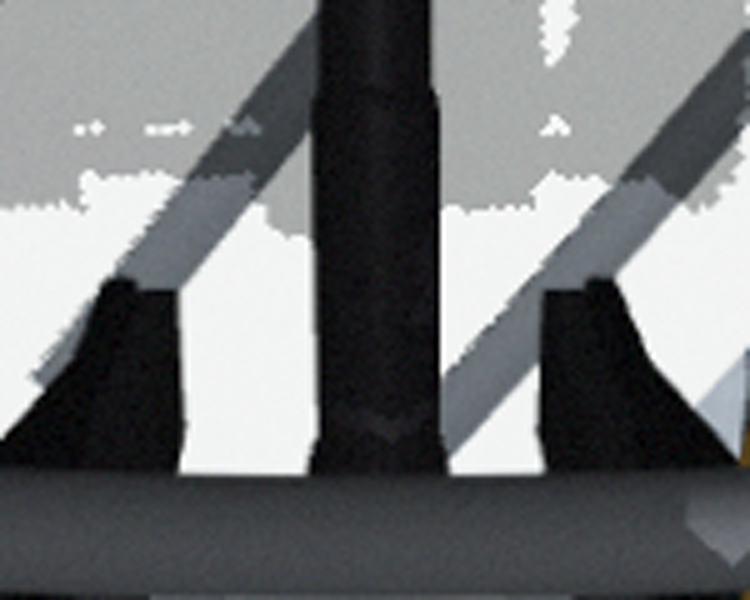

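The inner tip edges are at (180,290) and (541,290) in the crop. That puts the real tips about 26 mm behind the stated TCP, so the fingers were just above the bar. I'll go 26 mm lower and centre on the bar, which is about 2 mm off.

apply_moves(
  targets=[
    [[1.5, 1.4, -8], [0, 0, 0.005]],
    [[1.5, 1.4, -17], [0, 0, 0.005]],
    [[1.5, 1.4, -26], [0, 0, 0.005]],
    [[1.5, 1.4, -26], [0, 0, 0.005]],
    [[1.5, 1.4, -26], [0, 0, 0.005]],
  ],
)

```text
time_s: 6.75
tool_pos: [0.5623, -0.111, 0.1284]
tool_rot: [-180.0, -0.1, 129.0]
force: [-0.8, -0.3, -0.3]
grip_width: 0.0441
```

apply_moves(
  targets=[
    [[0, 0, 0], [0, 0, 0]],
    [[0, 0, 0], [0, 0, 0]],
    [[0, 0, 0], [0, 0, 0]],
    [[0, 0, 0], [0, 0, 0]],
    [[0, 0, 0], [0, 0, 0]],
    [[0, 0, 0], [0, 0, 0]],
    [[0, 0, 0], [0, 0, 0]],
  ],
  hand=8,
  squeeze=12,
)

```text
time_s: 7.45
tool_pos: [0.5628, -0.1111, 0.1292]
tool_rot: [180.0, 0.0, 129.0]
force: [0.4, -0.4, 0.7]
grip_width: 0.0149
```

```bash
python3 -c "
from h import *
st()"
```

```text
t7.45 p [ 562.8 -111.1  129.2] rot [180.   0. 129.] r 72.5 phi -50.64 f [ 0.35 -0.39  0.74] m [-0.009 -0.107 -0.01 ] tauF 0.002 tau -0.009 w 14.9 q [ 41  15 -38  98  10  70  40]
```

```bash
cat >> h.py <<'E'
def arc(p0,p1,n,r=72.5,zr=2.5):
    u=lambda a:np.array([np.cos(np.radians(a)),np.sin(np.radians(a))])
    for i in range(1,n+1):
        a=p0+(p1-p0)*i/n;d=r*(u(a)-u(p0));t=np.radians(a-p0);print([[*np.round(d,1).tolist(),round(float(zr*t),1)],[0,0,round(float(t),3)]],end=", ")
    print()
E
python3 -c "
from h import *
arc(-50.6,-70.6,8);arc(-70.6,-90.6,8)"
```

```text
[[-2.5, -2.0, -0.1], [0, 0, -0.044]], [[-5.1, -3.8, -0.2], [0, 0, -0.087]], [[-7.7, -5.5, -0.3], [0, 0, -0.131]], [[-10.4, -7.1, -0.4], [0, 0, -0.175]], [[-13.2, -8.6, -0.5], [0, 0, -0.218]], [[-16.1, -10.0, -0.7], [0, 0, -0.262]], [[-19.0, -11.2, -0.8], [0, 0, -0.305]], [[-21.9, -12.4, -0.9], [0, 0, -0.349]], 
[[-3.0, -1.0, -0.1], [0, 0, -0.044]], [[-6.1, -1.8, -0.2], [0, 0, -0.087]], [[-9.1, -2.6, -0.3], [0, 0, -0.131]], [[-12.2, -3.1, -0.4], [0, 0, -0.175]], [[-15.4, -3.6, -0.5], [0, 0, -0.218]], [[-18.5, -3.9, -0.7], [0, 0, -0.262]], [[-21.7, -4.1, -0.8], [0, 0, -0.305]], [[-24.8, -4.1, -0.9], [0, 0, -0.349]],
```

apply_moves(
  targets=[
    [[-2.5, -2.0, -0.1], [0, 0, -0.044]],
    [[-5.1, -3.8, -0.2], [0, 0, -0.087]],
    [[-7.7, -5.5, -0.3], [0, 0, -0.131]],
    [[-10.4, -7.1, -0.4], [0, 0, -0.175]],
    [[-13.2, -8.6, -0.5], [0, 0, -0.218]],
    [[-16.1, -10.0, -0.7], [0, 0, -0.262]],
    [[-19.0, -11.2, -0.8], [0, 0, -0.305]],
    [[-21.9, -12.4, -0.9], [0, 0, -0.349]],
  ],
)

```text
time_s: 8.25
tool_pos: [0.5423, -0.1228, 0.1287]
tool_rot: [179.8, 0.0, 108.9]
force: [3.5, 0.6, 0.8]
grip_width: 0.0155
```

```bash
python3 -c "
from h import *
st();env.read_camera('top');st()"
```

```text
t8.25 p [ 542.3 -122.8  128.7] rot [179.8   0.  108.9] r 72.4 phi -69.42 f [3.48 0.58 0.82] m [ 0.252 -0.714  0.171] tauF 0.251 tau 0.421 w 15.5 q [ 41  12 -35 101   7  69  23]
t8.30 p [ 541.8 -123.   128.7] rot [179.8   0.  108.8] r 72.5 phi -69.83 f [1.96 0.3  1.14] m [ 0.196 -0.673  0.124] tauF 0.141 tau 0.264 w 15.7 q [ 41  12 -35 101   7  69  23]
```

apply_moves(
  targets=[
    [[-3.0, -1.0, -0.1], [0, 0, -0.044]],
    [[-6.1, -1.8, -0.2], [0, 0, -0.087]],
    [[-9.1, -2.6, -0.3], [0, 0, -0.131]],
    [[-12.2, -3.1, -0.4], [0, 0, -0.175]],
    [[-15.4, -3.6, -0.5], [0, 0, -0.218]],
    [[-18.5, -3.9, -0.7], [0, 0, -0.262]],
    [[-21.7, -4.1, -0.8], [0, 0, -0.305]],
    [[-24.8, -4.1, -0.9], [0, 0, -0.349]],
  ],
)

```text
time_s: 9.1
tool_pos: [0.5174, -0.1273, 0.1278]
tool_rot: [179.8, 0.0, 89.0]
force: [3.3, 1.5, 0.3]
grip_width: 0.015
```

```bash
python3 -c "
from h import *
st();env.read_camera('top');st()
arc(-90.6,-40,7,zr=0);arc(-40,14,8,zr=0);arc(14,33,3,zr=0)"
```

```text
t9.10 p [ 517.4 -127.3  127.8] rot [179.8   0.   89. ] r 72.3 phi -89.49 f [3.28 1.48 0.33] m [ 0.064 -0.701  0.193] tauF 0.238 tau 0.431 w 15.0 q [ 41   9 -33 104   5  68   6]
t9.15 p [ 517.  -127.3  127.8] rot [179.8   0.   88.9] r 72.3 phi -89.86 f [2.84 0.22 0.31] m [ 0.116 -0.765  0.156] tauF 0.205 tau 0.361 w 15.4 q [ 41   9 -33 104   5  68   6]
[[9.1, 0.5, 0.0], [0, 0, 0.126]], [[18.1, 2.1, 0.0], [0, 0, 0.252]], [[26.8, 4.9, 0.0], [0, 0, 0.378]], [[35.1, 8.7, 0.0], [0, 0, 0.505]], [[42.9, 13.5, 0.0], [0, 0, 0.631]], [[50.0, 19.3, 0.0], [0, 0, 0.757]], [[56.3, 25.9, 0.0], [0, 0, 0.883]], 
[[5.1, 6.9, 0.0], [0, 0, 0.118]], [[9.3, 14.3, 0.0], [0, 0, 0.236]], [[12.7, 22.1, 0.0], [0, 0, 0.353]], [[15.1, 30.3, 0.0], [0, 0, 0.471]], [[16.5, 38.7, 0.0], [0, 0, 0.589]], [[17.0, 47.2, 0.0], [0, 0, 0.707]], [[16.4, 55.8, 0.0], [0, 0, 0.825]], [[14.8, 64.1, 0.0], [0, 0, 0.942]], 
[[-2.4, 7.7, 0.0], [0, 0, 0.111]], [[-5.6, 15.0, 0.0], [0, 0, 0.221]], [[-9.5, 21.9, 0.0], [0, 0, 0.332]],
```

apply_moves(
  targets=[
    [[1, 0, 0], [0, 0, 0.014]],
    [[2.5, 0, 0], [0, 0, 0.035]],
    [[2.5, 0, 0], [0, 0, 0.035]],
    [[2.5, 0, 2.5], [0, 0, 0.035]],
    [[2.5, 0, 5], [0, 0, 0.035]],
    [[2.5, 0, 7], [0, 0, 0.035]],
    [[2.5, 0, 7], [0, 0, 0.035]],
    [[2.5, 0, 7], [0, 0, 0.035]],
  ],
  squeeze=40,
)

```text
time_s: 9.95
tool_pos: [0.5175, -0.1272, 0.133]
tool_rot: [-179.9, -0.1, 91.0]
force: [2.2, 1.4, -6.9]
grip_width: 0.0151
```

```bash
python3 -c "
from h import *
st();
arc(-88.6,-40,7,zr=0);arc(-40,14,8,zr=0);arc(14,34,3,zr=0)"
```

```text
t9.95 p [ 517.5 -127.2  133. ] rot [-1.799e+02 -1.000e-01  9.100e+01] r 72.2 phi -89.45 f [ 2.22  1.37 -6.88] m [ 0.26  -0.704 -0.21 ] tauF 0.161 tau -0.049 w 15.1 q [ 41   9 -33 103   5  69   8]
[[8.7, 0.7, 0.0], [0, 0, 0.121]], [[17.3, 2.5, 0.0], [0, 0, 0.242]], [[25.7, 5.4, 0.0], [0, 0, 0.364]], [[33.6, 9.2, 0.0], [0, 0, 0.485]], [[41.0, 13.9, 0.0], [0, 0, 0.606]], [[47.7, 19.5, 0.0], [0, 0, 0.727]], [[53.8, 25.9, 0.0], [0, 0, 0.848]], 
[[5.1, 6.9, 0.0], [0, 0, 0.118]], [[9.3, 14.3, 0.0], [0, 0, 0.236]], [[12.7, 22.1, 0.0], [0, 0, 0.353]], [[15.1, 30.3, 0.0], [0, 0, 0.471]], [[16.5, 38.7, 0.0], [0, 0, 0.589]], [[17.0, 47.2, 0.0], [0, 0, 0.707]], [[16.4, 55.8, 0.0], [0, 0, 0.825]], [[14.8, 64.1, 0.0], [0, 0, 0.942]], 
[[-2.5, 8.0, 0.0], [0, 0, 0.116]], [[-5.9, 15.8, 0.0], [0, 0, 0.233]], [[-10.2, 23.0, 0.0], [0, 0, 0.349]],
```

apply_moves(
  targets=[
    [[3, 0.2, 1.5], [0, 0, 0.04]],
    [[8.7, 0.7, 1.5], [0, 0, 0.121]],
    [[17.3, 2.5, 1.5], [0, 0, 0.242]],
    [[25.7, 5.4, 1.5], [0, 0, 0.364]],
    [[33.6, 9.2, 1.5], [0, 0, 0.485]],
    [[41.0, 13.9, 1.5], [0, 0, 0.606]],
    [[47.7, 19.5, 1.5], [0, 0, 0.727]],
    [[53.8, 25.9, 1.5], [0, 0, 0.848]],
  ],
)

```text
time_s: 10.75
tool_pos: [0.5717, -0.1021, 0.1349]
tool_rot: [-179.9, -0.1, 139.8]
force: [1.9, 1.1, -7.8]
grip_width: 0.0147
```

```bash
python3 -c "
from h import *
st();env.read_camera('top');st()"
```

```text
t10.75 p [ 571.7 -102.1  134.9] rot [-1.799e+02 -1.000e-01  1.398e+02] r 72.3 phi -40.59 f [ 1.95  1.12 -7.77] m [ 0.164 -0.606 -0.141] tauF 0.153 tau 0.013 w 14.7 q [ 41  16 -39  97  11  71  49]
t10.80 p [ 572.6 -100.8  135. ] rot [-180.    -0.   140.2] r 72.2 phi -39.38 f [ 2.13 -1.82 -7.46] m [-0.411 -0.658  0.036] tauF -0.004 tau 0.032 w 14.6 q [ 41  16 -39  97  11  71  49]
```

apply_moves(
  targets=[
    [[5.1, 6.9, -0.5], [0, 0, 0.118]],
    [[9.3, 14.3, -0.5], [0, 0, 0.236]],
    [[12.7, 22.1, -0.5], [0, 0, 0.353]],
    [[15.1, 30.3, -0.5], [0, 0, 0.471]],
    [[16.5, 38.7, -0.5], [0, 0, 0.589]],
    [[17.0, 47.2, -0.5], [0, 0, 0.707]],
    [[16.4, 55.8, -0.5], [0, 0, 0.825]],
    [[14.8, 64.1, -0.5], [0, 0, 0.942]],
  ],
)

```text
time_s: 11.6
tool_pos: [0.587, -0.0381, 0.1347]
tool_rot: [-180.0, -0.0, -166.3]
force: [3.3, 0.2, -7.5]
grip_width: 0.0147
```

apply_moves(
  targets=[
    [[-2.5, 8.0, 0.0], [0, 0, 0.116]],
    [[-5.9, 15.8, 0.0], [0, 0, 0.233]],
    [[-10.2, 23.0, 0.0], [0, 0, 0.349]],
    [[-10.2, 23.0, 0.0], [0, 0, 0.349]],
    [[-10.2, 23.0, 0.0], [0, 0, 0.349]],
  ],
)

```text
time_s: 12.1
tool_pos: [0.5769, -0.0152, 0.135]
tool_rot: [-180.0, -0.0, -146.7]
force: [4.2, 1.5, -8.0]
grip_width: 0.0147
```

```bash
python3 -c "
from h import *
st();env.read_camera('top');st()"
```

```text
t12.10 p [576.9 -15.2 135. ] rot [-180.    -0.  -146.7] r 72.1 phi 33.49 f [ 4.23  1.53 -8.  ] m [ 0.368 -0.794  0.043] tauF -0.076 tau -0.034 w 14.7 q [ 44  19 -53  97  16  72 110]
t12.15 p [576.9 -15.2 135. ] rot [ 180.    -0.  -146.7] r 72.1 phi 33.49 f [ 3.54  0.43 -7.64] m [ 0.373 -0.819  0.081] tauF -0.115 tau -0.034 w 14.9 q [ 44  19 -53  97  16  72 110]
```

apply_moves(
  targets=[
    [[0, 0, -3], [0, 0, 0]],
    [[0, 0, -6], [0, 0, 0]],
    [[0, 0, -8], [0, 0, 0]],
    [[0, 0, -8], [0, 0, 0]],
    [[0, 0, -8], [0, 0, 0]],
  ],
)

```text
time_s: 12.65
tool_pos: [0.5771, -0.015, 0.1278]
tool_rot: [-179.9, -0.0, -146.5]
force: [0.5, -0.0, 1.0]
grip_width: 0.0146
```

```bash
python3 -c "
from h import *
st();env.read_camera('top');st();arc(33.5,13.5,8);arc(13.5,-6.5,8)"
```

```text
t12.65 p [577.1 -15.  127.8] rot [-179.9   -0.  -146.5] r 72.4 phi 33.55 f [ 0.54 -0.03  1.05] m [-0.069 -0.1    0.077] tauF -0.023 tau 0.054 w 14.6 q [ 43  19 -53  97  16  71 110]
t12.70 p [577.1 -15.  127.8] rot [-180.    -0.  -146.5] r 72.4 phi 33.56 f [ 1.06 -1.62  1.94] m [-0.013 -0.211  0.044] tauF -0.140 tau -0.096 w 14.8 q [ 43  19 -53  97  16  71 110]
[[1.7, -2.7, -0.1], [0, 0, -0.044]], [[3.3, -5.4, -0.2], [0, 0, -0.087]], [[4.7, -8.2, -0.3], [0, 0, -0.131]], [[6.0, -11.1, -0.4], [0, 0, -0.175]], [[7.2, -14.0, -0.5], [0, 0, -0.218]], [[8.3, -17.0, -0.7], [0, 0, -0.262]], [[9.2, -20.0, -0.8], [0, 0, -0.305]], [[10.0, -23.1, -0.9], [0, 0, -0.349]], 
[[0.7, -3.1, -0.1], [0, 0, -0.044]], [[1.2, -6.2, -0.2], [0, 0, -0.087]], [[1.6, -9.3, -0.3], [0, 0, -0.131]], [[1.9, -12.5, -0.4], [0, 0, -0.175]], [[2.0, -15.7, -0.5], [0, 0, -0.218]], [[2.0, -18.8, -0.7], [0, 0, -0.262]], [[1.8, -22.0, -0.8], [0, 0, -0.305]], [[1.5, -25.1, -0.9], [0, 0, -0.349]],
```

apply_moves(
  targets=[
    [[1.7, -2.7, -0.1], [0, 0, -0.044]],
    [[3.3, -5.4, -0.2], [0, 0, -0.087]],
    [[4.7, -8.2, -0.3], [0, 0, -0.131]],
    [[6.0, -11.1, -0.4], [0, 0, -0.175]],
    [[7.2, -14.0, -0.5], [0, 0, -0.218]],
    [[8.3, -17.0, -0.7], [0, 0, -0.262]],
    [[9.2, -20.0, -0.8], [0, 0, -0.305]],
    [[10.0, -23.1, -0.9], [0, 0, -0.349]],
  ],
  squeeze=12,
)

```text
time_s: 13.5
tool_pos: [0.5868, -0.0362, 0.1271]
tool_rot: [179.9, 0.0, -166.5]
force: [-0.6, 2.6, 2.6]
grip_width: 0.0155
```

```bash
python3 -c "
from h import *
st();env.read_camera('top');st();arc(13.5,3.5,4);arc(3.5,-6.5,4)"
```

```text
t13.50 p [586.8 -36.2 127.1] rot [ 179.9    0.  -166.5] r 72.5 phi 15.03 f [-0.57  2.63  2.57] m [0.498 0.126 0.283] tauF 0.195 tau 0.478 w 15.5 q [ 41  20 -49  96  15  71  93]
t13.55 p [587.1 -36.9 127.1] rot [ 179.9    0.  -166.6] r 72.6 phi 14.47 f [-0.72  1.53  4.15] m [0.614 0.094 0.15 ] tauF 0.121 tau 0.271 w 15.8 q [ 42  20 -49  96  15  71  93]
[[0.7, -3.1, -0.1], [0, 0, -0.044]], [[1.2, -6.2, -0.2], [0, 0, -0.087]], [[1.6, -9.3, -0.3], [0, 0, -0.131]], [[1.9, -12.5, -0.4], [0, 0, -0.175]], 
[[0.1, -3.2, -0.1], [0, 0, -0.044]], [[0.1, -6.3, -0.2], [0, 0, -0.087]], [[-0.0, -9.5, -0.3], [0, 0, -0.131]], [[-0.3, -12.6, -0.4], [0, 0, -0.175]],
```

apply_moves(
  targets=[
    [[0.7, -3.1, 0.1], [0, 0, -0.044]],
    [[1.2, -6.2, 0], [0, 0, -0.087]],
    [[1.6, -9.3, -0.1], [0, 0, -0.131]],
    [[1.9, -12.5, -0.2], [0, 0, -0.175]],
  ],
)

```text
time_s: 13.95
tool_pos: [0.5891, -0.0486, 0.1267]
tool_rot: [179.9, 0.1, -176.5]
force: [0.4, 2.9, 1.7]
grip_width: 0.0155
```

```bash
python3 -c "
from h import *
st()"
```

```text
t13.95 p [589.1 -48.6 126.7] rot [ 1.799e+02  1.000e-01 -1.765e+02] r 72.6 phi 5.07 f [0.36 2.87 1.72] m [ 0.551 -0.134  0.249] tauF 0.205 tau 0.454 w 15.5 q [ 41  20 -47  96  15  71  85]
```

apply_moves(
  targets=[
    [[0, -1.6, 0], [0, 0, -0.022]],
    [[0.1, -3.2, -0.1], [0, 0, -0.044]],
    [[0.1, -4.8, -0.2], [0, 0, -0.066]],
    [[0.1, -6.3, -0.2], [0, 0, -0.087]],
  ],
)

```text
time_s: 14.35
tool_pos: [0.5894, -0.0558, 0.1264]
tool_rot: [180.0, 0.1, 178.5]
force: [1.2, 4.2, 4.8]
grip_width: 0.0156
```

```bash
python3 -c "
from h import *
st();arc(-1.5,-6.5,4);arc(-6.5,-11.5,4)"
```

```text
t14.35 p [589.4 -55.8 126.4] rot [1.800e+02 1.000e-01 1.785e+02] r 72.6 phi -0.64 f [1.17 4.18 4.85] m [ 0.72  -0.272  0.144] tauF 0.305 tau 0.448 w 15.6 q [ 41  19 -46  96  15  71  80]
[[-0.1, -1.6, -0.1], [0, 0, -0.022]], [[-0.2, -3.2, -0.1], [0, 0, -0.044]], [[-0.3, -4.7, -0.2], [0, 0, -0.065]], [[-0.4, -6.3, -0.2], [0, 0, -0.087]], 
[[-0.2, -1.6, -0.1], [0, 0, -0.022]], [[-0.4, -3.1, -0.1], [0, 0, -0.044]], [[-0.7, -4.7, -0.2], [0, 0, -0.065]], [[-1.0, -6.2, -0.2], [0, 0, -0.087]],
```

apply_moves(
  targets=[
    [[-0.1, -1.6, 0.2], [0, 0, -0.022]],
    [[-0.2, -3.2, 0.2], [0, 0, -0.044]],
    [[-0.3, -4.7, 0.2], [0, 0, -0.065]],
    [[-0.4, -6.3, 0.1], [0, 0, -0.087]],
  ],
)

```text
time_s: 14.75
tool_pos: [0.589, -0.0625, 0.1262]
tool_rot: [180.0, 0.1, 173.4]
force: [2.3, 3.9, 3.5]
grip_width: 0.0156
```

```bash
python3 -c "
from h import *
st()"
```

```text
t14.75 p [589.  -62.5 126.2] rot [1.800e+02 1.000e-01 1.734e+02] r 72.5 phi -5.97 f [2.26 3.92 3.55] m [ 0.958 -0.606  0.134] tauF 0.300 tau 0.434 w 15.6 q [ 41  19 -45  96  14  71  76]
```

apply_moves(
  targets=[
    [[-0.2, -1.6, 0], [0, 0, -0.022]],
    [[-0.4, -3.1, -0.1], [0, 0, -0.044]],
    [[-0.7, -4.7, -0.1], [0, 0, -0.065]],
    [[-1.0, -6.2, -0.2], [0, 0, -0.087]],
  ],
)

```text
time_s: 15.15
tool_pos: [0.588, -0.069, 0.126]
tool_rot: [180.0, 0.1, 168.4]
force: [3.6, 3.3, 4.8]
grip_width: 0.0154
```

```bash
python3 -c "
from h import *
st();
for k in range(5): arc(-11.5-5*k,-16.5-5*k,4)"
```

```text
t15.15 p [588. -69. 126.] rot [1.800e+02 1.000e-01 1.684e+02] r 72.5 phi -11.16 f [3.58 3.3  4.79] m [ 0.906 -0.87   0.051] tauF 0.285 tau 0.336 w 15.4 q [ 41  19 -44  96  14  71  72]
[[-0.3, -1.5, -0.1], [0, 0, -0.022]], [[-0.7, -3.1, -0.1], [0, 0, -0.044]], [[-1.1, -4.6, -0.2], [0, 0, -0.065]], [[-1.5, -6.1, -0.2], [0, 0, -0.087]], 
[[-0.5, -1.5, -0.1], [0, 0, -0.022]], [[-1.0, -3.0, -0.1], [0, 0, -0.044]], [[-1.5, -4.5, -0.2], [0, 0, -0.065]], [[-2.1, -6.0, -0.2], [0, 0, -0.087]], 
[[-0.6, -1.5, -0.1], [0, 0, -0.022]], [[-1.2, -2.9, -0.1], [0, 0, -0.044]], [[-1.9, -4.4, -0.2], [0, 0, -0.065]], [[-2.6, -5.8, -0.2], [0, 0, -0.087]], 
[[-0.7, -1.4, -0.1], [0, 0, -0.022]], [[-1.5, -2.8, -0.1], [0, 0, -0.044]], [[-2.3, -4.2, -0.2], [0, 0, -0.065]], [[-3.1, -5.5, -0.2], [0, 0, -0.087]], 
[[-0.8, -1.3, -0.1], [0, 0, -0.022]], [[-1.7, -2.7, -0.1], [0, 0, -0.044]], [[-2.6, -4.0, -0.2], [0, 0, -0.065]], [[-3.5, -5.2, -0.2], [0, 0, -0.087]],
```

apply_moves(
  targets=[
    [[-0.3, -1.5, 0], [0, 0, -0.022]],
    [[-0.7, -3.1, 0], [0, 0, -0.044]],
    [[-1.1, -4.6, 0], [0, 0, -0.065]],
    [[-1.5, -6.1, -0.1], [0, 0, -0.087]],
  ],
)

```text
time_s: 15.55
tool_pos: [0.5866, -0.075, 0.1259]
tool_rot: [180.0, 0.1, 163.5]
force: [3.2, 3.6, 3.6]
grip_width: 0.0156
```

```bash
python3 -c "
from h import *
st()"
```

```text
t15.55 p [586.6 -75.  125.9] rot [1.800e+02 1.000e-01 1.635e+02] r 72.6 phi -16.03 f [3.2  3.59 3.61] m [ 0.936 -0.872  0.081] tauF 0.315 tau 0.396 w 15.6 q [ 41  19 -43  96  13  71  68]
```

apply_moves(
  targets=[
    [[-0.5, -1.5, 0], [0, 0, -0.022]],
    [[-1.0, -3.0, -0.1], [0, 0, -0.044]],
    [[-1.5, -4.5, -0.1], [0, 0, -0.065]],
    [[-2.1, -6.0, -0.2], [0, 0, -0.087]],
  ],
)

```text
time_s: 15.95
tool_pos: [0.5847, -0.0807, 0.1258]
tool_rot: [179.9, 0.1, 158.5]
force: [4.5, 4.2, 2.7]
grip_width: 0.0157
```

```bash
python3 -c "
from h import *
st()"
```

```text
t15.95 p [584.7 -80.7 125.8] rot [1.799e+02 1.000e-01 1.585e+02] r 72.6 phi -20.71 f [4.51 4.18 2.74] m [ 1.066 -1.073  0.138] tauF 0.400 tau 0.538 w 15.7 q [ 40  18 -42  96  13  71  64]
```

apply_moves(
  targets=[
    [[-0.3, -0.7, 0], [0, 0, -0.011]],
    [[-0.6, -1.5, 0], [0, 0, -0.022]],
    [[-0.9, -2.2, 0], [0, 0, -0.033]],
    [[-1.2, -2.9, -0.1], [0, 0, -0.044]],
  ],
)

```text
time_s: 16.35
tool_pos: [0.5836, -0.0834, 0.1257]
tool_rot: [179.9, 0.1, 156.0]
force: [5.0, 3.8, 3.7]
grip_width: 0.0153
```

```bash
python3 -c "
from h import *
st()"
```

```text
t16.35 p [583.6 -83.4 125.7] rot [1.799e+02 1.000e-01 1.560e+02] r 72.6 phi -23.00 f [4.98 3.85 3.74] m [ 1.071 -1.111  0.167] tauF 0.398 tau 0.565 w 15.3 q [ 40  18 -42  96  13  71  62]
```

apply_moves(
  targets=[
    [[-0.3, -0.7, 0], [0, 0, -0.011]],
    [[-0.7, -1.5, 0], [0, 0, -0.022]],
    [[-1.0, -2.2, 0], [0, 0, -0.033]],
    [[-1.4, -2.9, -0.1], [0, 0, -0.044]],
  ],
)

```text
time_s: 16.75
tool_pos: [0.5824, -0.086, 0.1257]
tool_rot: [179.9, 0.1, 153.5]
force: [5.4, 4.3, 2.3]
grip_width: 0.0151
```

```bash
python3 -c "
from h import *
st()"
```

```text
t16.75 p [582.4 -86.  125.7] rot [1.799e+02 1.000e-01 1.535e+02] r 72.6 phi -25.33 f [5.37 4.29 2.26] m [ 1.167 -1.211  0.213] tauF 0.448 tau 0.661 w 15.1 q [ 40  18 -41  96  12  70  60]
```

apply_moves(
  targets=[
    [[-0.1, -0.3, 0], [0, 0, -0.004]],
    [[-0.2, -0.5, 0], [0, 0, -0.008]],
    [[-0.3, -0.8, 0], [0, 0, -0.012]],
  ],
)

```text
time_s: 17.05
tool_pos: [0.5821, -0.0867, 0.1257]
tool_rot: [179.9, 0.1, 152.8]
force: [4.1, 4.6, 2.5]
grip_width: 0.0152
```

```bash
python3 -c "
from h import *
st();env.read_camera('top');st();env.read_camera('top');st();env.read_camera('scene');st()"
```

```text
t17.05 p [582.1 -86.7 125.7] rot [1.799e+02 1.000e-01 1.528e+02] r 72.6 phi -25.89 f [4.05 4.64 2.5 ] m [ 1.117 -1.191  0.221] tauF 0.432 tau 0.653 w 15.2 q [ 40  18 -41  96  12  70  60]
t17.10 p [582.1 -86.7 125.7] rot [1.799e+02 1.000e-01 1.528e+02] r 72.6 phi -25.90 f [5.11 4.79 2.97] m [ 1.162 -1.205  0.212] tauF 0.475 tau 0.687 w 15.0 q [ 40  18 -41  96  12  70  60]
t17.15 p [582.1 -86.7 125.7] rot [1.799e+02 1.000e-01 1.528e+02] r 72.6 phi -25.92 f [5.11 4.98 2.41] m [ 1.096 -1.224  0.18 ] tauF 0.488 tau 0.667 w 15.6 q [ 40  18 -41  96  12  70  60]
t17.20 p [582.1 -86.7 125.7] rot [1.799e+02 1.000e-01 1.529e+02] r 72.6 phi -25.90 f [4.38 4.31 3.47] m [ 1.157 -1.181  0.163] tauF 0.420 tau 0.583 w 15.6 q [ 40  18 -41  96  12  70  60]
```

apply_moves(
  targets=[
    [[-0.1, -0.3, 0], [0, 0, -0.004]],
    [[-0.2, -0.5, 0], [0, 0, -0.008]],
    [[-0.3, -0.7, 0], [0, 0, -0.011]],
  ],
)

```text
time_s: 17.5
tool_pos: [0.5818, -0.0873, 0.1257]
tool_rot: [179.9, 0.1, 152.2]
force: [5.8, 5.9, 2.9]
grip_width: 0.0154
```

```bash
python3 -c "
from h import *
st();env.read_camera('top');st();env.read_camera('top');st();env.read_camera('scene');st()"
```

```text
t17.50 p [581.8 -87.3 125.7] rot [1.799e+02 1.000e-01 1.522e+02] r 72.6 phi -26.44 f [5.8  5.92 2.94] m [ 1.138 -1.251  0.205] tauF 0.573 tau 0.778 w 15.4 q [ 40  18 -41  96  12  70  59]
t17.55 p [581.7 -87.4 125.6] rot [1.799e+02 1.000e-01 1.522e+02] r 72.5 phi -26.49 f [3.95 6.01 2.77] m [ 1.13  -1.186  0.168] tauF 0.518 tau 0.686 w 15.7 q [ 40  18 -41  96  12  70  59]
t17.60 p [581.8 -87.4 125.7] rot [1.799e+02 1.000e-01 1.522e+02] r 72.6 phi -26.50 f [4.74 4.96 4.57] m [ 1.155 -1.264  0.184] tauF 0.476 tau 0.660 w 15.6 q [ 40  18 -41  96  12  70  59]
t17.65 p [581.8 -87.3 125.7] rot [1.799e+02 1.000e-01 1.522e+02] r 72.6 phi -26.47 f [4.37 5.   2.54] m [ 1.124 -1.17   0.265] tauF 0.466 tau 0.731 w 15.7 q [ 40  18 -41  96  12  70  59]
```

apply_moves(
  targets=[
    [[0.5, 0.9, 0], [0, 0, 0.013]],
    [[0.9, 1.7, 0.3], [0, 0, 0.026]],
    [[0.9, 1.7, 0.5], [0, 0, 0.026]],
    [[0.9, 1.7, 0.5], [0, 0, 0.026]],
  ],
)

```text
time_s: 18.05
tool_pos: [0.5822, -0.0863, 0.1257]
tool_rot: [179.9, 0.1, 153.7]
force: [4.2, 4.8, 1.9]
grip_width: 0.0154
```

```bash
python3 -c "
from h import *
st()"
```

```text
t18.05 p [582.2 -86.3 125.7] rot [1.799e+02 1.000e-01 1.537e+02] r 72.5 phi -25.60 f [4.19 4.77 1.9 ] m [ 0.944 -1.169  0.165] tauF 0.443 tau 0.608 w 15.4 q [ 40  18 -41  96  12  70  60]
```

apply_moves(
  targets=[
    [[0.9, 1.7, 0], [0, 0, 0]],
    [[0.9, 1.7, 0], [0, 0, 0]],
    [[0.9, 1.7, 0], [0, 0, 0]],
    [[0.9, 1.7, 0], [0, 0, 0]],
    [[0.9, 1.7, 0], [0, 0, 0]],
    [[0.9, 1.7, 0], [0, 0, 0]],
    [[0.9, 1.7, 0], [0, 0, 0]],
  ],
  hand=44,
)

```text
time_s: 18.75
tool_pos: [0.5823, -0.0851, 0.1257]
tool_rot: [-180.0, -0.0, 153.7]
force: [-0.1, -0.1, -0.1]
grip_width: 0.0439
```

apply_moves(
  targets=[
    [[0, 0, 20], [0, 0, 0]],
    [[0, 0, 60], [0, 0, 0]],
    [[0, 0, 105], [0, 0, 0]],
    [[0, 0, 150], [0, 0, 0]],
    [[0, 0, 150], [0, 0, 0]],
    [[0, 0, 150], [0, 0, 0]],
    [[0, 0, 150], [0, 0, 0]],
    [[0, 0, 150], [0, 0, 0]],
  ],
)

```text
time_s: 19.55
tool_pos: [0.5816, -0.085, 0.2741]
tool_rot: [-180.0, -0.2, 153.7]
force: [-0.7, 0.3, -0.4]
grip_width: 0.0439
```

Run:
```python
from h import *
st();env.read_camera("top");o=env.get_obs();w=env.read_camera("wrist");save(w,"w7.png",s=1.5)
```

```text
t19.55 p [581.6 -85.  274.1] rot [-180.    -0.2  153.7] r 71.5 phi -24.86 f [-0.72  0.31 -0.37] m [ 0.074 -0.196 -0.033] tauF -0.002 tau -0.035 w 43.9 q [ 41  13 -42  84   9  86  63]
```

View pics/w7.png

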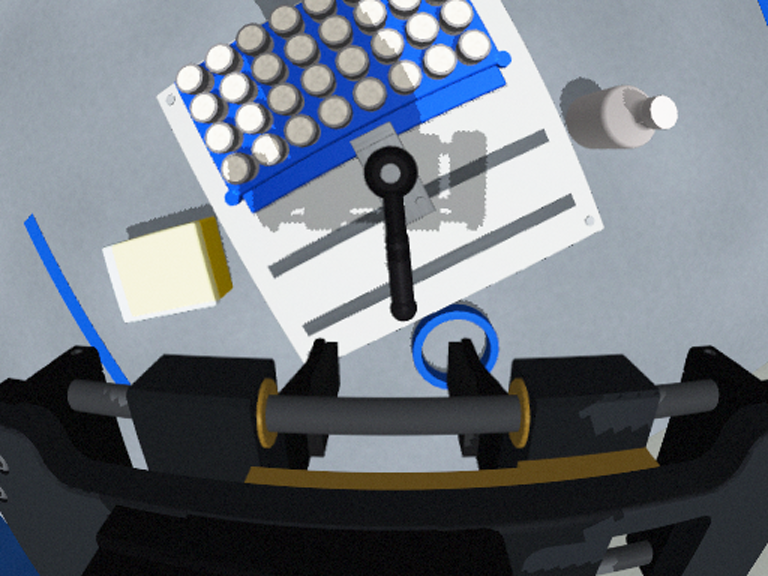

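The wrist picture shows the lever free of the fingers (hub at (390,173), ball at (403,306)), with the claw nose on the foot and everything else in place. I'll check the lever's final angle and height before handing in.

Run:
```python
from h import *
for k in range(2):
    env.read_camera("top")
    o=env.get_obs();w=env.read_camera("wrist");st()
    g=cv2.cvtColor(w["image"],cv2.COLOR_RGB2GRAY)
    m=(g<60).astype(np.uint8);m[:90]=0;m[214:]=0;m[:,:235]=0;m[:,300:]=0
    n,l,s,_=cv2.connectedComponentsWithStats(m);i=1+np.argmax(s[1:,4]);x,y,ww,hh,_=s[i]
    row=np.nonzero(l[y+hh-8]==i)[0];ball=np.array([row.mean(),y+hh-8.5]);top=np.nonzero(l[y+17]==i)[0]
    hub=np.array([(top.min()+top.max())/2,y+17.])
    H=wray(w,o,hub,.167);B=wray(w,o,ball,.1715);d=(B-H)[:2]
    print(s[i],hub,ball,H,B,np.hypot(*d),np.degrees(np.arctan2(d[1],d[0])))
a=env.read_camera("scene");b=env.read_camera("top")
for p in(a,b):
    for t in("rack","wash_bottle","tip_box","tape_roll"):
        for r in env.regions_of(p,t)[:1]: print(t,np.round(r["rect"]))
```

```text
t19.75 p [582.2 -84.9 275. ] rot [-1.800e+02 -1.000e-01  1.537e+02] r 71.9 phi -24.59 f [ 0.42 -1.03  0.37] m [ 0.076 -0.149  0.002] tauF -0.055 tau -0.053 w 44.5 q [ 41  13 -42  84   9  87  63]
[ 243   97   35  116 1994] [260. 114.] [268.  204.5] [ 0.51660244 -0.05533545  0.167     ] [ 0.60326044 -0.08893065  0.1715    ] 0.09294217468437178 -21.19010403027815
t19.85 p [582.3 -84.9 275.4] rot [180.   -0.  153.7] r 72.0 phi -24.51 f [-0.19 -0.3  -0.56] m [ 0.079 -0.194  0.   ] tauF -0.025 tau -0.025 w 44.1 q [ 41  13 -42  84   9  87  63]
[ 242   97   36  116 1993] [259.5 114. ] [268.  204.5] [ 0.51673127 -0.05578098  0.167     ] [ 0.60375702 -0.08899232  0.1715    ] 0.09314760142809611 -20.888182601135195
rack [188. 100. 286. 159.]
wash_bottle [297. 175. 327. 223.]
tip_box [111. 130. 169. 178.]
tape_roll [182. 228. 221. 264.]
rack [255. 228. 326. 281.]
wash_bottle [213. 205. 235. 221.]
tip_box [388. 219. 403. 246.]
tape_roll [289. 203. 304. 236.]
```

The lever now rests at −21°, but it was at −26.5° under load. That is inside the ±3.7° play, but I want to be sure the nut hasn't backed off. I'll regrip and push gently to see at what angle the torque comes back.

apply_moves(
  targets=[
    [[2.2, 3.9, -30], [0, 0, 0.09]],
    [[2.2, 3.9, -70], [0, 0, 0.09]],
    [[2.2, 3.9, -110], [0, 0, 0.09]],
    [[2.2, 3.9, -140], [0, 0, 0.09]],
    [[2.2, 3.9, -149], [0, 0, 0.09]],
    [[2.2, 3.9, -149], [0, 0, 0.09]],
    [[2.2, 3.9, -149], [0, 0, 0.09]],
  ],
)

```text
time_s: 21.05
tool_pos: [0.5859, -0.081, 0.1285]
tool_rot: [180.0, 0.1, 158.9]
force: [0.6, -0.4, 0.5]
grip_width: 0.0442
```

apply_moves(
  targets=[
    [[0, 0, 0], [0, 0, 0]],
    [[0, 0, 0], [0, 0, 0]],
    [[0, 0, 0], [0, 0, 0]],
    [[0, 0, 0], [0, 0, 0]],
    [[0, 0, 0], [0, 0, 0]],
    [[0, 0, 0], [0, 0, 0]],
    [[0, 0, 0], [0, 0, 0]],
  ],
  hand=8,
  squeeze=12,
)

```text
time_s: 21.75
tool_pos: [0.5849, -0.0811, 0.1271]
tool_rot: [180.0, 0.0, 158.9]
force: [0.0, -0.4, 3.4]
grip_width: 0.0159
```

```bash
python3 -c "
from h import *
st();arc(-21,-26,5,zr=0)"
```

```text
t21.75 p [584.9 -81.1 127.1] rot [180.    0.  158.9] r 72.9 phi -20.96 f [ 0.04 -0.36  3.36] m [ 0.021 -0.129  0.012] tauF -0.023 tau -0.012 w 15.9 q [ 40  18 -42  96  13  71  65]
[[-0.5, -1.2, -0.0], [0, 0, -0.017]], [[-0.9, -2.3, -0.0], [0, 0, -0.035]], [[-1.5, -3.5, -0.0], [0, 0, -0.052]], [[-2.0, -4.7, -0.0], [0, 0, -0.07]], [[-2.5, -5.8, -0.0], [0, 0, -0.087]],
```

apply_moves(
  targets=[
    [[-0.5, -1.2, 0], [0, 0, -0.017]],
    [[-0.9, -2.3, 0], [0, 0, -0.035]],
    [[-1.5, -3.5, 0], [0, 0, -0.052]],
    [[-1.5, -3.5, 0], [0, 0, -0.052]],
  ],
)

```text
time_s: 22.15
tool_pos: [0.5837, -0.0841, 0.1271]
tool_rot: [179.9, 0.0, 155.9]
force: [1.1, 1.3, 2.0]
grip_width: 0.0155
```

```bash
python3 -c "
from h import *
st();env.read_camera('top');st()"
```

```text
t22.15 p [583.7 -84.1 127.1] rot [179.9   0.  155.9] r 72.9 phi -23.53 f [1.08 1.31 1.99] m [ 0.348 -0.387  0.008] tauF 0.119 tau 0.127 w 15.5 q [ 40  18 -41  96  12  71  62]
t22.20 p [583.6 -84.1 127.1] rot [180.    0.  155.9] r 72.9 phi -23.53 f [0.62 0.7  2.77] m [ 0.327 -0.373  0.088] tauF 0.065 tau 0.153 w 15.6 q [ 40  18 -41  96  12  71  62]
```

Torque is starting to build at −23.5°, as it should if the nut has held. One more small push.

apply_moves(
  targets=[
    [[-0.2, -0.5, 0], [0, 0, -0.008]],
    [[-0.5, -1.1, 0], [0, 0, -0.017]],
    [[-0.7, -1.7, 0], [0, 0, -0.026]],
    [[-0.7, -1.7, 0], [0, 0, -0.026]],
  ],
)

```text
time_s: 22.6
tool_pos: [0.5829, -0.0856, 0.127]
tool_rot: [179.9, 0.0, 154.4]
force: [2.3, 4.0, 3.2]
grip_width: 0.0151
```

```bash
python3 -c "
from h import *
st();env.read_camera('top');st();env.read_camera('top');st()"
```

```text
t22.60 p [582.9 -85.6 127. ] rot [179.9   0.  154.4] r 72.9 phi -24.80 f [2.35 4.03 3.16] m [ 0.78  -0.665  0.145] tauF 0.338 tau 0.483 w 15.1 q [ 40  18 -41  96  12  71  61]
t22.65 p [582.9 -85.6 127. ] rot [179.9   0.  154.4] r 72.9 phi -24.82 f [2.71 3.13 2.56] m [ 0.76  -0.714  0.095] tauF 0.290 tau 0.385 w 15.4 q [ 40  18 -41  96  12  71  61]
t22.70 p [583.  -85.6 127. ] rot [179.9   0.  154.4] r 72.9 phi -24.83 f [2.3  4.28 3.79] m [ 0.794 -0.753  0.15 ] tauF 0.353 tau 0.503 w 15.7 q [ 40  18 -41  96  12  71  61]
```

apply_moves(
  targets=[
    [[-0.2, -0.4, 0], [0, 0, -0.006]],
    [[-0.4, -0.9, 0], [0, 0, -0.013]],
    [[-0.4, -0.9, 0], [0, 0, -0.013]],
  ],
)

```text
time_s: 23.0
tool_pos: [0.5826, -0.0864, 0.127]
tool_rot: [179.9, 0.0, 153.7]
force: [3.1, 4.9, 2.9]
grip_width: 0.016
```

```bash
python3 -c "
from h import *
st()
for k in range(3): env.read_camera('top');st()"
```

```text
t23.00 p [582.6 -86.4 127. ] rot [179.9   0.  153.7] r 72.9 phi -25.51 f [3.09 4.93 2.94] m [ 0.968 -0.818  0.127] tauF 0.421 tau 0.548 w 16.0 q [ 40  18 -41  96  12  71  60]
t23.05 p [582.6 -86.4 127.1] rot [179.9   0.  153.7] r 72.9 phi -25.52 f [3.07 4.43 4.32] m [ 0.945 -0.852  0.148] tauF 0.388 tau 0.536 w 15.1 q [ 40  18 -41  96  12  71  60]
t23.10 p [582.6 -86.4 127.1] rot [179.9   0.  153.7] r 72.9 phi -25.49 f [3.09 4.41 4.04] m [ 1.028 -0.815  0.153] tauF 0.387 tau 0.539 w 15.0 q [ 40  18 -41  96  12  71  60]
t23.15 p [582.6 -86.4 127.1] rot [179.9   0.  153.7] r 72.9 phi -25.50 f [2.85 4.   3.45] m [ 0.954 -0.804  0.094] tauF 0.352 tau 0.446 w 15.4 q [ 40  18 -41  96  12  71  60]
```

apply_moves(
  targets=[
    [[-0.2, -0.5, 0], [0, 0, -0.007]],
    [[-0.5, -1.0, 0], [0, 0, -0.015]],
    [[-0.5, -1.0, 0], [0, 0, -0.015]],
  ],
)

```text
time_s: 23.45
tool_pos: [0.5823, -0.087, 0.1271]
tool_rot: [179.9, 0.0, 152.8]
force: [3.3, 4.8, 4.4]
grip_width: 0.0154
```

```bash
python3 -c "
from h import *
st()
for k in range(5): env.read_camera('top');st()"
```

```text
t23.45 p [582.3 -87.  127.1] rot [179.9   0.  152.8] r 72.9 phi -26.06 f [3.34 4.82 4.41] m [ 1.082 -0.941  0.142] tauF 0.422 tau 0.565 w 15.4 q [ 40  18 -41  96  12  71  60]
t23.50 p [582.3 -87.  127.1] rot [179.9   0.  152.8] r 72.9 phi -26.05 f [3.3  4.36 2.81] m [ 1.053 -0.948  0.167] tauF 0.391 tau 0.558 w 15.8 q [ 40  18 -41  96  12  71  60]
t23.55 p [582.3 -87.  127.1] rot [179.9   0.  152.8] r 72.9 phi -26.07 f [2.96 4.78 3.15] m [ 1.042 -0.919  0.184] tauF 0.407 tau 0.591 w 15.3 q [ 40  18 -41  96  12  71  60]
t23.60 p [582.3 -87.  127. ] rot [179.9   0.  152.8] r 72.9 phi -26.05 f [4.29 4.39 3.02] m [ 1.057 -0.924  0.133] tauF 0.425 tau 0.558 w 15.4 q [ 40  18 -41  96  12  71  60]
t23.65 p [582.2 -87.  127. ] rot [179.9   0.  152.8] r 72.9 phi -26.08 f [3.96 4.73 3.18] m [ 1.056 -0.913  0.144] tauF 0.436 tau 0.581 w 15.1 q [ 40  18 -41  96  12  71  60]
t23.70 p [582.2 -87.  127. ] rot [179.9   0.  152.8] r 72.9 phi -26.08 f [3.74 4.77 5.08] m [ 1.021 -0.974  0.15 ] tauF 0.432 tau 0.583 w 15.8 q [ 40  18 -41  96  12  71  60]
```

apply_moves(
  targets=[
    [[-0.2, -0.5, 0], [0, 0, -0.007]],
    [[-0.5, -1.0, 0], [0, 0, -0.015]],
    [[-0.5, -1.0, 0], [0, 0, -0.015]],
  ],
)

```text
time_s: 24.0
tool_pos: [0.5819, -0.0877, 0.1271]
tool_rot: [179.9, 0.0, 152.0]
force: [4.0, 5.0, 2.9]
grip_width: 0.0155
```

```bash
python3 -c "
from h import *
st()
for k in range(5): env.read_camera('top');st()"
```

```text
t24.00 p [581.9 -87.7 127.1] rot [179.9   0.  152. ] r 72.8 phi -26.65 f [4.   5.   2.86] m [ 1.215 -1.027  0.177] tauF 0.456 tau 0.634 w 15.5 q [ 40  18 -41  96  12  71  59]
t24.05 p [581.9 -87.7 127.1] rot [179.9   0.  152. ] r 72.8 phi -26.67 f [3.27 5.52 3.41] m [ 1.191 -1.009  0.189] tauF 0.466 tau 0.655 w 15.5 q [ 40  18 -41  96  12  71  59]
t24.10 p [581.9 -87.7 127. ] rot [179.9   0.  152. ] r 72.8 phi -26.65 f [3.43 5.03 2.67] m [ 1.191 -1.045  0.157] tauF 0.440 tau 0.596 w 16.0 q [ 40  18 -41  96  12  71  59]
t24.15 p [581.9 -87.7 127.1] rot [179.9   0.  152. ] r 72.9 phi -26.65 f [3.55 5.29 2.44] m [ 1.15  -1.026  0.206] tauF 0.461 tau 0.667 w 15.5 q [ 40  18 -41  96  12  71  59]
t24.20 p [581.9 -87.7 127.1] rot [179.9   0.  152. ] r 72.9 phi -26.66 f [3.98 5.14 3.1 ] m [ 1.19  -0.981  0.2  ] tauF 0.465 tau 0.665 w 15.5 q [ 40  18 -41  96  12  71  59]
t24.25 p [581.9 -87.7 127. ] rot [179.9   0.  152. ] r 72.8 phi -26.65 f [3.4  5.75 2.63] m [ 1.167 -1.025  0.183] tauF 0.486 tau 0.668 w 15.5 q [ 40  18 -41  96  12  71  59]
```

The torque holds steady at about 0.65 N m without the lever creeping, so the nut has stayed firm. I'll ease back to the centre of the play, open and retreat.

apply_moves(
  targets=[
    [[0.8, 1.6, 0], [0, 0, 0.025]],
    [[1.6, 3.3, 0], [0, 0, 0.05]],
    [[2.3, 4.9, 0], [0, 0, 0.075]],
    [[2.8, 6.2, 0], [0, 0, 0.095]],
    [[2.8, 6.2, 0], [0, 0, 0.095]],
    [[2.8, 6.2, 0], [0, 0, 0.095]],
  ],
)

```text
time_s: 24.85
tool_pos: [0.5839, -0.0834, 0.127]
tool_rot: [-180.0, 0.0, 157.4]
force: [1.8, 1.7, 5.7]
grip_width: 0.0152
```

```bash
python3 -c "
from h import *
st()"
```

```text
t24.85 p [583.9 -83.4 127. ] rot [-180.     0.   157.4] r 72.9 phi -22.96 f [1.83 1.67 5.7 ] m [ 0.679 -0.563 -0.058] tauF 0.164 tau 0.106 w 15.2 q [ 40  18 -42  96  13  71  63]
```

apply_moves(
  targets=[
    [[0, 0, 0], [0, 0, 0]],
    [[0, 0, 0], [0, 0, 0]],
    [[0, 0, 0], [0, 0, 0]],
    [[0, 0, 0], [0, 0, 0]],
    [[0, 0, 0], [0, 0, 0]],
    [[0, 0, 0], [0, 0, 0]],
    [[0, 0, 0], [0, 0, 0]],
  ],
  hand=50,
)

```text
time_s: 25.55
tool_pos: [0.5838, -0.083, 0.1267]
tool_rot: [-180.0, -0.0, 157.4]
force: [-0.2, 0.3, -0.4]
grip_width: 0.0494
```

apply_moves(
  targets=[
    [[0, 0, 20], [0, 0, 0]],
    [[0, 0, 60], [0, 0, 0]],
    [[0, 0, 105], [0, 0, 0]],
    [[0, 0, 150], [0, 0, 0]],
    [[0, 0, 150], [0, 0, 0]],
    [[0, 0, 150], [0, 0, 0]],
    [[0, 0, 150], [0, 0, 0]],
    [[0, 0, 150], [0, 0, 0]],
  ],
)

```text
time_s: 26.35
tool_pos: [0.5831, -0.083, 0.2751]
tool_rot: [-180.0, -0.2, 157.4]
force: [0.3, -0.8, 0.3]
grip_width: 0.05
```

Run:
```python
from h import *
env.read_camera("top");env.read_camera("top");o=env.get_obs();w=env.read_camera("wrist");st()
g=cv2.cvtColor(w["image"],cv2.COLOR_RGB2GRAY)
m=(g<60).astype(np.uint8);m[:90]=0;m[214:]=0;m[:,:235]=0;m[:,300:]=0
n,l,s,_=cv2.connectedComponentsWithStats(m);i=1+np.argmax(s[1:,4]);x,y,ww,hh,_=s[i]
row=np.nonzero(l[y+hh-8]==i)[0];top=np.nonzero(l[y+17]==i)[0]
d=(wray(w,o,[row.mean(),y+hh-8.5],.1715)-wray(w,o,[(top.min()+top.max())/2,y+17.],.167))[:2]
print(s[i],np.hypot(*d),np.degrees(np.arctan2(d[1],d[0])))
save(w,"w8.png",s=1.5)
```

```text
t26.50 p [583.4 -83.  275.7] rot [-1.800e+02 -1.000e-01  1.574e+02] r 72.2 phi -22.78 f [-0.42  1.36 -0.27] m [ 0.007 -0.118 -0.014] tauF 0.079 tau 0.065 w 50.4 q [ 41  14 -43  83   9  87  66]
[ 245   97   35  116 1975] 0.0928553596169344 -20.983479369605202
```

View pics/w8.png

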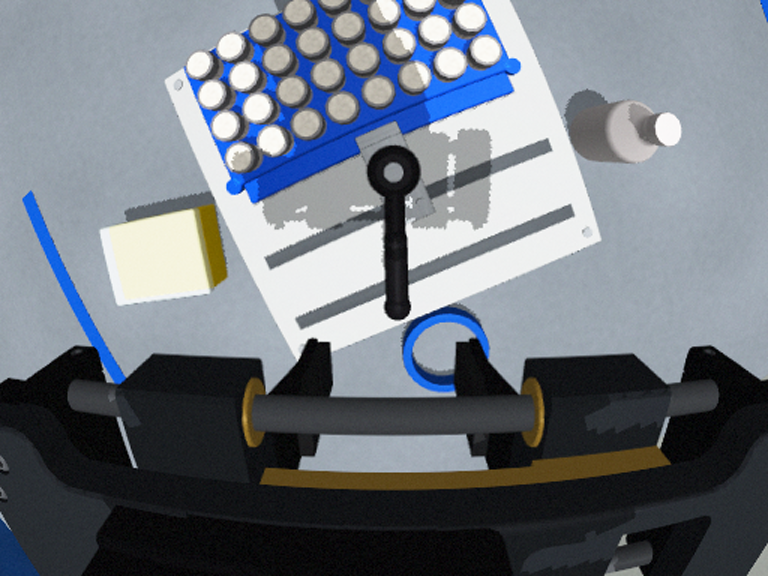

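The lever settled at −21.0° again, so the retest didn't move the nut. The claw is on the foot, the rack and the bench items are in place, and the robot is clear. Handing in.

```bash
python3 -c "
from h import *
print(env.sign_off())"
```

```text
the job is handed in; nothing more can be done
None
```

The rack is clamped: I drew the claw down firmly on its foot and handed the job in at about 26.5 s of the 58 s. No verdict is reported.

- **Turning:** I turned the lever about 39° clockwise, lifted it about 7 mm, swung it back four serrations and lowered it until it seated again. A second clockwise turn of about 60° brought the claw to firm.
- **Firmness:** The torque was about 0.43 N m while the claw was clear. It rose to about 0.71 N m at the end of the turn, with one noisy reading of 0.78, which is still below the 0.85 that crushes. On a second grip it held about 0.65 N m without creeping.
- **Final state:** The lever came to rest at the same angle (−21°) both times I let go, so the nut did not back off. The tool heights match a seated lever. In the last picture the rack looks seated in its tray with the claw on its foot, the bottle, tip box and tape are where they were, and the robot touches nothing.

**Checks that disagreed:**
- **Finger length:** The real fingertips sit about 26 mm behind the stated TCP, so my first grip closed on nothing just above the bar. I measured the tips in the wrist camera and gripped 26 mm lower.
- **Network finds:** Towards the end, the networks misplaced the tip box and tape roll in the top view, where the robot was in the way. I relied on the scene-camera finds and the wrist picture instead.

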